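# Rehang a splash guard on the other stirrer's lift-off hinge

### The arm

A 7-joint arm with a two-finger parallel gripper is mounted at the origin on the work surface. World frame = base frame: x ahead of the robot, y to its left, z up, the work surface at z = 0. Lengths are in mm, angles in degrees, forces in N, time in s.
With the tool pointing down it reaches from about 400 to 925 mm from the base axis. Payload 4.1 kg.
Tool frame: the origin (TCP) lies on the centre line of the jaws, within the pads' length; the fingertips stand bot.tip_extent ahead of it and the grasp point (between the pads) lies 3 mm ahead of it (bot.tip_extent is the distance from the TCP to the fingertips, in mm); z points along the fingers, y is the direction in which the jaws open and shut (so a half turn about z gives the same grasp; the last joint's range is limited). The gripper opens to 85 mm and grips with 20 to 120 N. Pads are 22 mm wide; open, the fingers measure 114 mm over their backs; the gripper's body (76 mm by 85 mm) begins 54 mm behind the grasp point. The pads swing forward as they close: fully open they stand 13 mm farther back than shut.
Start: joints at [59.588, 22.827, 2.584, 88.041, -1.071, 69.15, -2.905], TCP at [272.068, -590.355, 253.347] pointing down, gripper open.
Joint ranges: [-161.44, 161.44], [-28.35, 127.94], [-78.24, 83.42], [0, 140.83], [-78.03, 258.03], [13.02, 114.36], [-168.23, 168.23]. Speed limits (degrees/s): [147.25, 147.25, 180, 180, 180, 180, 180].

### API

Orientations are given as a 3x3 rotation matrix whose columns are the frame's x, y, z axes.
In Python, from plant import readout, optics, workorder, bot gives the robot as it stands.
- The arm moves only by the tool move_arm, never from a script. Its argument "series" is a list that holds one entry, the list of rows, each a list of 6 numbers: the shift along the tool's x, y, z in m, then the turn, a rotation vector about the tool's x, y, z in degrees. A call has 1 to 5 rows; each row is the pose to reach, as a shift and turn from the pose commanded when the call began, along the tool's axes at that moment; what a row does not reach only later rows make up. A row lasts 1/8 s, in which the tool goes at most 62.5 mm and 10.7 degrees, less where a joint would pass 70% of its speed; a pose out of reach is approached as far as the arm can. A call with a gripper value outside its range is refused whole. "fingers" is the opening, from -1 (shut) to 1 (fully open), so that 0 is half open, set as the call begins (left out, the last holds). The fingers move at their own pace and stop on an object; "squeeze" is the grip in N (left out, the last holds). Time passes only in rows, so rows that repeat a pose let the fingers close. It gives the time, the measured TCP pose, the force and the opening at its end, in the units of the state.
- readout.state(): the state, without advancing time (a new reading comes with each control period).
- optics.camera(name): name is "side" or "top"; returns a dict with "pixels" (400x640x3 uint8, blue, green, red), "fx", "fy", "cx", "cy" (pixels), "position" and "attitude" of the camera in the world. Camera axes: x right, y up, looking along -z (the intrinsics and any distortion apply to the point x, -y, -z); pixel columns grow to the right and rows downward; lengths in mm; the calibration is good to about 2 mm. A picture is of the moment at which its call begins. There is no depth.
- workorder.finish_job(): hands the job in, once; it reports no verdict.
The state is a dict: "time_s": time; "joint_pos": joint angles; "qd": joint speeds; "tau": joint torques, N m; "ee_pos": TCP position; "orientation": TCP orientation; "ft_force": force on the tool from outside, world axes, zero at the start; "torque": the same for the moment, N m; "gripper_width": opening from 0.0 (shut) to 1.0 (fully open).
Only numpy, scipy, OpenCV 4.12 (cv2) and the standard library are available. Lean on these libraries where they do the work, as an engineer would, in place of code of your own. Each camera call takes 0.05 s, during which the arm holds its last target. There are 200 camera calls.

### The job

Move the clear splash guard from the stirrer where it hangs to the empty hinge post of the other stirrer: squeeze the red trigger against the black tab to pull the sprung hinge pin, lift the guard straight off, and lower it, trigger still squeezed, until it rests fully home on the other post's collar. Only then let go, so that the pin springs back and locks, and leave the guard standing across the front of that stirrer. Do not force either hinge, and leave the beakers and the jar where they are.

Things in the scene. Friction and masses are not known exactly. Their poses are not given: they have to be found in the camera images.
- station_a: Where the guard hangs at first: base plate 300 x 230 x 6 mm with a white stirrer (x 60 to 260 mm, y 20 to 180 mm, top at 92 mm) and a hinge post 32 mm thick. Origin: on the bench, on the post's upright axis; x points to the rear, y along the stirrer's front. Fixed.
- collar_a (a point): Centre of the flat top (34 mm across) of station_a's post collar, 90 mm above the bench. From it rises a brass pintle 16 mm in diameter, 88 mm tall (its last 8 mm taper to 8 mm across); a neck 6 mm in diameter is cut into it from 57.5 to 68 mm above the collar.
- station_b: The other stirrer, with the empty post: same build, origin and axes, fixed. But its post is telescopic, clamped by hand at an unknown height: collar and pintle stand up to 9 mm lower or higher than station_a's (collar top 81 to 99 mm above the bench, pintle tip 169 to 187 mm). No reading gives this height: feel for it. The post does not yield under 100 N.
- guard: Splash guard, loose, 0.19 to 0.3 kg, at first shut or swung up to 0.5 rad open to the robot. Origin on its hinge axis, at bench height while on station_a; z up the hinge axis, y along the panel away from the hinge (parallel to the station's y when shut). Clear panel in a blue frame 12 mm thick, y 23 to 198 mm, z 30 to 146 mm. Centre of mass near y = 95 mm.
- sleeve (a point): Centre of the lower end of the guard's blue hinge sleeve (guard z = 90 mm): 29 mm outside, 18 mm inside diameter, 84 mm long. It slides down over the pintle until this end rests on the collar; lift 88 mm to clear the tip. On the pintle the guard droops up to 0.04 rad (free end low). Same axes as the guard.
- handle (a point): Grasp point, guard y = 106.5, z = 182 mm. Two upright tabs, 24 mm wide (x), 8 mm thick (y), top at z = 200: red trigger (outer face y = 78 let go, 89 at its stop) and fixed black tab (outer face y = 126). Midway between the outer faces with the trigger 9 mm in (39 mm apart). Close the fingers along y, slowly, centred here; over 1 mm off they push the sleeve on the pintle. Free above z = 174.
- hinge_pin (a joint): How far the trigger has pulled the sprung pin back, m: 0 let go, its nose (guard z 150 to 156 mm) reaching to 4 mm from the hinge axis, into the pintle's neck when seated; 0.011 fully squeezed (end stop). It clears the pintle from about 0.006. Spring 3 N at 0, 6.3 N at 0.011.
- beaker_a: A glass beaker, 70 mm across, 95 mm high, loose, on the plate of station_a. Origin at the centre of its underside.
- beaker_b: A glass beaker, 70 mm across, 95 mm high, loose, on the plate of station_b. Origin at the centre of its underside.
- jar: A brown jar with a white lid, 50 mm across, 80 mm high, loose, on the bench nearer the robot. Origin at the centre of its underside.
Not all that is in view belongs to the job. What is shaped like the guard but brown or pink is not meant.

How it is judged:
By the outcome, as a careful person would: the job done as asked, in the order asked, and still so for the second after the job is handed in, with the robot touching nothing.
It also fails if it takes over 53 s, if anything falls off the work surface, if the arm or the gripper's body presses on something with over 40 N, if the wrist force passes 120 N, or if a joint passes its speed limit or range.

## Working session

There is one attempt and no reset: what is moved stays moved. The work goes in short steps, Python scripts to look and compute and a tool call to move; the robot and the scene stay as the last step left them, time stands still between calls to the robot, and variables do not carry over. Pictures are saved under pics/ and viewed, about 8 in all and at most 12, crops included, and the job is handed in when it is done.

Besides the shell and the picture viewer there is one more tool, called as a command line: name --argument value ..., lists and objects as JSON in quotes. move_arm: Moves the arm, as the interface text tells. Its arguments: {"type":"object","properties":{"series":{"type":"array","items":{"type":"array","items":{"type":"array","items":{"type":"number"}}}},"fingers":{"type":"number"},"squeeze":{"type":"number"}},"required":["series"]}

```bash
ls; mkdir -p pics
python3 - <<'E'
from plant import readout, optics, workorder, bot
import cv2, numpy as np
s=readout.state(); print(s); print([a for a in dir(bot) if a[0]!='_'], bot.tip_extent)
for n in("side","top"):
    c=optics.camera(n); cv2.imwrite(f"pics/{n}0.png",c["pixels"]); print(n,{k:v for k,v in c.items() if k!="pixels"})
E
```

```text
pics
{'time_s': 0.0, 'joint_pos': array([59.58803335, 22.87218355,  2.58025841, 88.11358135, -1.07159381,
       69.14967108, -2.90379678]), 'qd': array([ 0.06463551,  0.10353235,  0.03629352,  0.05403482,  0.03469575,
        0.10444996, -0.05331974]), 'tau': array([-3.93472128e-04, -4.75121641e+01,  1.36416156e+00, -2.54217356e+01,
        1.15523502e-02,  9.48003988e-03, -4.25520670e-05]), 'ee_pos': array([ 271.80100572, -589.79993651,  252.26504715]), 'orientation': array([[ 9.08163949e-01,  4.18613634e-01, -9.31088819e-04],
       [ 4.18614649e-01, -9.08162359e-01,  1.70458145e-03],
       [-1.32018785e-04, -1.93780684e-03, -9.99998114e-01]]), 'ft_force': array([ 0.83160427, -0.79974111,  0.09570927]), 'torque': array([-0.00125504,  0.054039  ,  0.00144226]), 'gripper_width': 0.9948435613316281}
['PlanningError', 'tip_extent'] 22.0
side {'fx': 429.2972720559202, 'fy': 429.2972720559202, 'cx': 316.83870785981145, 'cy': 199.2291817157871, 'position': array([ 446.74662649,  907.14797709, 1125.96969262]), 'attitude': array([[-0.99777152,  0.05747281, -0.03389504],
       [-0.06344573, -0.65996646,  0.74861132],
       [ 0.0206552 ,  0.74909355,  0.66214214]])}
top {'fx': 455.78094987679526, 'fy': 455.78094987679526, 'cx': 312.70832970174496, 'cy': 196.11892685485444, 'position': array([ 350.99147443, -218.28125273, 1490.4257603 ]), 'attitude': array([[-0.02188694,  0.99301154, -0.11597001],
       [-0.99962318, -0.02365836, -0.01392021],
       [-0.01656659,  0.11562164,  0.99315517]])}
```

View pics/side0.png

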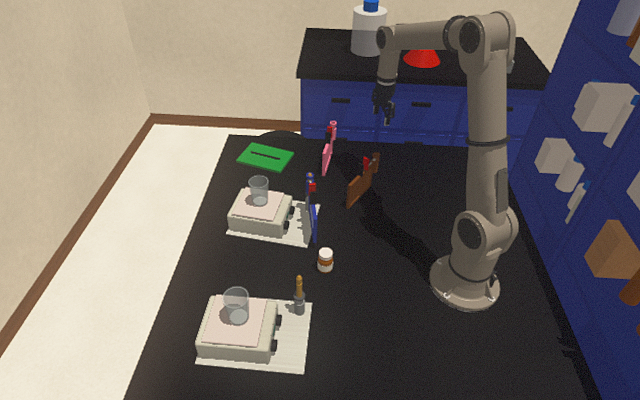

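View pics/top0.png

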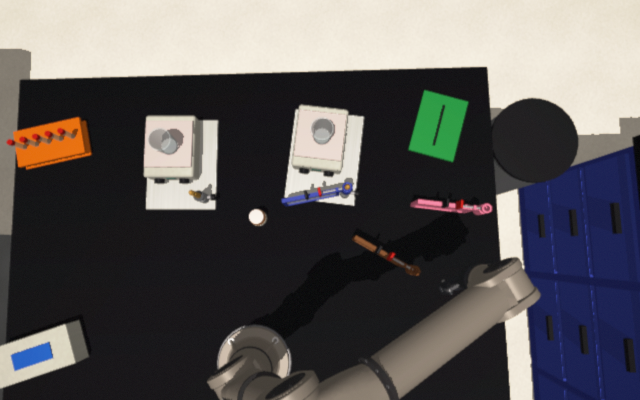

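Candidates: the blue guard at top (320,192) / side (312,208), pink (452,206) / (328,148), brown (387,253) / (362,180). The guard is the blue one, and the empty brass post is at top (203,195) / side (299,295). I'll check this in one composite close crop.

Run:
```python
import cv2, numpy as np
t=cv2.imread("pics/top0.png"); s=cv2.imread("pics/side0.png")
f=lambda im,x,y,w,h,k:cv2.resize(im[y:y+h,x:x+w],None,fx=k,fy=k,interpolation=cv2.INTER_NEAREST)
a=f(t,275,170,95,40,5); b=f(t,180,175,50,40,5); c=f(s,270,165,60,85,5)[:425]; d=f(s,270,265,50,60,5)
out=np.zeros((640,800,3),np.uint8)
out[:200,:475]=a; out[:200,500:750]=b; out[205:630,:300]=c; out[205:505,320:570]=d
cv2.imwrite("pics/crop1.png",out[:600])
```

```text
(no output)
```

View pics/crop1.png

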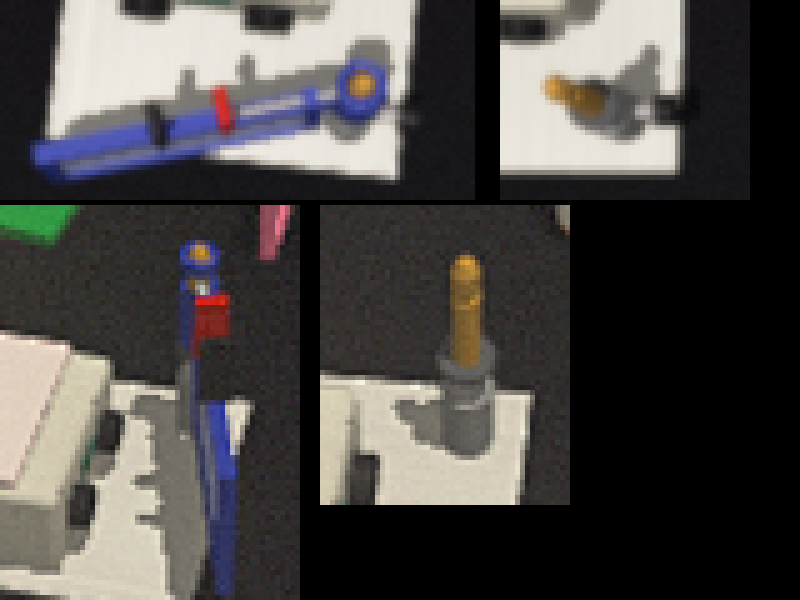

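The crop confirms it. The blue guard has its red trigger at top (319,191), black tab at (306,195) and hinge at (347,187). Bare brass pintle B has its tip at top (191,192) and side (299,277). Next I measure.

```bash
cat > h.py <<'E'
import cv2, numpy as np
from plant import readout, optics
def cam(n,k=1):
    cs=[optics.camera(n) for _ in range(k)]; c=cs[0]; c["pixels"]=np.mean([q["pixels"] for q in cs],0).round().astype(np.uint8); return c
def ray(c,uv):
    d=np.array([(uv[0]-c["cx"])/c["fx"],-(uv[1]-c["cy"])/c["fy"],-1.]); d=c["attitude"]@d
    return c["position"],d/np.linalg.norm(d)
def tri(c1,u1,c2,u2):
    p,d=ray(c1,u1);q,e=ray(c2,u2)
    s=np.linalg.lstsq(np.c_[d,-e],q-p,rcond=None)[0]; a,b=p+s[0]*d,q+s[1]*e
    return (a+b)/2, np.linalg.norm(a-b)
def plane(c,uv,z):
    p,d=ray(c,uv); return p+d*(z-p[2])/d[2]
def proj(c,P):
    q=c["attitude"].T@(np.asarray(P,float)-c["position"]); return np.array([c["cx"]-c["fx"]*q[0]/q[2],c["cy"]+c["fy"]*q[1]/q[2]])
def blobs(c,kind,roi,minA=4):
    x,y,w,h=roi; im=c["pixels"][y:y+h,x:x+w]; hsv=cv2.cvtColor(im,cv2.COLOR_BGR2HSV)
    lo,hi={"brass":((8,110,90),(28,255,255)),"red":((0,150,90),(6,255,255)),"blue":((110,110,70),(130,255,255)),"plate":((0,0,140),(40,40,255))}[kind]
    m=cv2.inRange(hsv,lo,hi)
    if kind=="red": m|=cv2.inRange(hsv,(174,150,90),(180,255,255))
    n,l,st,ce=cv2.connectedComponentsWithStats(m)
    return sorted([(int(st[i,4]),(ce[i]+[x,y]).round(2),(st[i,:4]+[x,y,0,0]).tolist()) for i in range(1,n) if st[i,4]>=minA],key=lambda t:-t[0]), m
E
python3 - <<'E'
from h import *
np.set_printoptions(precision=1,suppress=True)
T=cam("top",3);S=cam("side",3)
for k in ("brass","red","blue"):
    for n,c,ra,rb in(("top",T,(275,170,95,40),(180,175,50,40)),("side",S,(270,165,55,85),(270,265,50,60))):
        print(k,n,"A",blobs(c,k,ra)[0][:4],"B",blobs(c,k,rb)[0][:3])
for n,c,r in(("topA",T,(280,105,90,105)),("topB",T,(140,110,85,105)),("sideA",S,(220,180,110,80)),("sideB",S,(190,290,130,90))):
    b,m=blobs(c,"plate",r); 
    print(n,b[:3])
    hsv=c["pixels"]; 
    cv2.imwrite(f"pics/m_{n}.png",m)
E
cat > /dev/null
```

```text
brass top A [(16, array([347. , 186.5]), [345, 185, 5, 4])] B [(46, array([194.3, 193.7]), [189, 191, 11, 7])]
brass side A [(8, array([309.8, 174.2]), [308, 173, 4, 3])] B [(116, array([298.8, 285.1]), [296, 275, 7, 22])]
red top A [(17, array([319.1, 191.5]), [318, 188, 3, 8])] B []
red side A [(57, array([312. , 186.9]), [309, 182, 7, 11])] B []
blue top A [(165, array([295.1, 200.3]), [281, 195, 36, 11]), (86, array([343.7, 189.3]), [332, 182, 20, 13]), (38, array([312.4, 194.7]), [308, 192, 10, 6])] B []
blue side A [(134, array([314.2, 222.9]), [312, 204, 6, 39]), (37, array([309.9, 176.3]), [306, 172, 8, 10]), (20, array([306.7, 185.8]), [306, 180, 3, 14])] B []
topA [(5293, array([324.2, 150.6]), [284, 105, 80, 101])]
topB [(5312, array([178.4, 162.9]), [144, 116, 74, 94])]
sideA [(1022, array([281.5, 227.8]), [226, 195, 82, 53]), (790, array([258. , 204.8]), [228, 188, 55, 31]), (95, array([324.9, 252.8]), [320, 248, 10, 12])]
sideB [(5192, array([259.2, 333.6]), [195, 294, 117, 80]), (80, array([224.7, 346.4]), [208, 343, 35, 7]), (26, array([249.8, 348.6]), [243, 347, 12, 4])]
```

Run:
```python
from h import *
np.set_printoptions(precision=2,suppress=True)
T=cam("top",2);S=cam("side",2)
g=cv2.cvtColor(T["pixels"],cv2.COLOR_BGR2GRAY).astype(float)
def edge(a,b,n=30,w=6):
    # subpixel bright-dark edge along normals of segment a-b
    a,b=np.array(a,float),np.array(b,float);t=(b-a)/np.linalg.norm(b-a);nn=np.array([-t[1],t[0]]);out=[]
    for s in np.linspace(0,1,n):
        o=np.arange(-w,w+.1,.25);P=a+s*(b-a)+o[:,None]*nn
        v=cv2.remap(g.astype(np.float32),P[:,0].astype(np.float32)[None],P[:,1].astype(np.float32)[None],1)[0]
        d=np.abs(np.gradient(v)); 
        if d.max()>8: d[d<d.max()*.3]=0; k=d.argmax(); sl=slice(max(0,k-6),k+7); out.append(a+s*(b-a)+(d[sl]*o[sl]).sum()/d[sl].sum()*nn)
    out=np.array(out); L=cv2.fitLine(out.astype(np.float32),cv2.DIST_HUBER,0,.01,.01).ravel()
    r=np.abs((out-L[2:])@[-L[1],L[0]]); 
    return L,len(out),np.median(r)
def inter(L,M): s=np.linalg.solve(np.c_[L[:2],-M[:2]],M[2:]-L[2:]); return L[2:]+s[0]*L[:2]
E={"Ar":((362.5,125),(357,200)),"Af":((335,204),(353,206)),"At":((350,115.5),(361,116)),"Br":((217.5,125),(216.5,203)),"Bf":((150,209),(212,208.5)),"Bt":((200,120.5),(215,120.5)),"Bl":((146,184),(146,206))}
R={}
for k,(a,b) in E.items():
    L,n,r=edge(a,b); R[k]=L; P=[plane(T,L[2:]+s*L[:2],6)[:2] for s in(-20,20)]; d=P[1]-P[0]; print(k,L,n,round(float(r),2),"world yaw",np.degrees(np.arctan2(d[1],d[0])))
W=lambda a,b:plane(T,inter(R[a],R[b]),6)
for a,b in(("Ar","Af"),("Ar","At"),("Br","Bf"),("Br","Bt"),("Bl","Bf")): print(a,b,inter(R[a],R[b]),W(a,b))
print("A tip",*tri(T,(347,186.5),S,(309.8,174.2)))
print("red",*tri(T,(319.1,191.5),S,(312,184)))
print("B tip",*tri(T,(191,192.3),S,(298.8,276.8)))
# vertical-axis
def vert(u1,u2):
    p,d=ray(T,u1);q,e=ray(S,u2); s=np.linalg.solve(np.c_[d[:2],-e[:2]],(q-p)[:2]); return p+s[0]*d,(q+s[1]*e)[2]
print("B vert",vert((194.3,193.7),(298.8,285.1)))
for z in(166,177): print(plane(T,(191,192.3),z))
print("A@177",plane(T,(347,186.5),177),"red@200",plane(T,(319.1,191.5),200))
for u in((282,201),(281.5,204)): print("end",plane(T,u,146))
```

```text
Ar [  0.11  -0.99 358.6  162.16] 30 0.08 world yaw -8.261444800422824
Af [  0.99   0.11 344.08 204.32] 30 0.13 world yaw -97.82624235802275
At [  0.99   0.13 356.66 115.25] 30 0.1 world yaw -99.05484495371968
Br [  0.03  -1.   216.63 157.  ] 30 0.13 world yaw -1.4454561799085188
Bf [  1.     0.   187.2  209.14] 30 0.04 world yaw -91.51729215859964
Bt [  1.    -0.   207.45 119.58] 30 0.0 world yaw -91.49500599078964
Bl [  0.05  -1.   145.64 195.  ] 30 0.08 world yaw -1.9565663711426444
Ar Af [353.7  205.41] [ 490.59 -330.71    6.  ]
Ar At [363.8  116.17] [ 789.14 -374.05    6.  ]
Br Bf [215.16 209.23] [488.66 123.4    6.  ]
Br Bt [217.68 119.58] [790.52 115.78   6.  ]
Bl Bf [144.87 209.01] [494.81 355.36   6.  ]
A tip [ 529.68 -300.15  175.65] 1.2201663282166186
red [ 515.2  -218.74  197.82] 0.8361129203011742
B tip [525.01 156.85 170.13] 0.15201408083037893
B vert (array([525.31, 157.32, 133.2 ]), np.float64(133.20135573355537))
[525.48 158.03 166.  ]
[524.03 154.9  177.  ]
A@177 [ 530.11 -300.09  177.  ] red@200 [ 514.5  -218.72  200.  ]
end [ 495.56 -107.94  146.  ]
end [ 486.65 -106.33  146.  ]
```

Measurements so far:
- **Post A axis:** about (530,-300.4).
- **Post B axis:** about (525,157.3). The plate-corner transfer gives (524.4,158) and vertical triangulation gives (525.3,157.3). Its tip is about 6 mm lower than A's.
- **Station yaws:** A -8.2°, B -1.5°.
- **Guard yaw:** about +11°, so the handle is near (509.7,-195.9).

I'll move to a hover above the handle.

move_arm --series '[[[0.046, -0.031, -0.01, 0, 0, 1.7], [0.091, -0.062, -0.02, 0, 0, 3.3], [0.137, -0.093, -0.03, 0, 0, 5.0], [0.183, -0.124, -0.03, 0, 0, 6.6], [0.229, -0.155, -0.03, 0, 0, 8.3]]]' --fingers 1 --squeeze 20

```text
time_s: 1.23
ee_pos: [416.1, -352.2, 283.8]
orientation: [[0.959, 0.282, 0.001], [0.282, -0.959, -0.001], [0.001, 0.001, -1.0]]
ft_force: [0.7, 0.5, -0.2]
gripper_width: 1.002
```

```bash
cat > go.py <<'E'
import sys; from h import *
# args: target x y z, yaw deg of tool y axis (world)
np.set_printoptions(precision=2,suppress=True)
s=readout.state(); R=s["orientation"]; a=list(map(float,sys.argv[1:5]))
if a: 
    d=R.T@(np.array(a[:3])-s["ee_pos"]); yaw=np.degrees(np.arctan2(R[1,1],R[0,1]))
    print("tool shift",d,"turn z",-(a[3]-yaw),"tilt R z",R[:,2])
print("t",s["time_s"],"pos",s["ee_pos"],"F",s["ft_force"],"M",s["torque"],"w",s["gripper_width"]*85)
E
python3 go.py 509.7 -195.9 262 -79
```

```text
tool shift [ 133.9  -123.55   21.81] turn z 5.384322648532844 tilt R z [ 0. -0. -1.]
t 1.225 pos [ 416.06 -352.18  283.85] F [ 0.71  0.52 -0.19] M [ 0.01 -0.1  -0.01] w 85.20300774175523
```

move_arm --series '[[[0.035, -0.032, 0.0, 0, 0, 1.5], [0.07, -0.065, 0.0, 0, 0, 3.0], [0.105, -0.097, 0.01, 0, 0, 4.4], [0.134, -0.1235, 0.022, 0, 0, 5.4], [0.134, -0.1235, 0.022, 0, 0, 5.4]]]'

```text
time_s: 1.85
ee_pos: [510.0, -193.1, 260.5]
orientation: [[0.98, 0.199, -0.001], [0.199, -0.98, 0.002], [-0.0, -0.002, -1.0]]
ft_force: [-0.2, 0.4, -0.2]
gripper_width: 1.002
```

```bash
python3 go.py 509.7 -195.9 262 -79
python3 - <<'E'
from h import *
T=cam("top");S=cam("side")
f=lambda im,x,y,w,h,k:cv2.resize(im[y:y+h,x:x+w],None,fx=k,fy=k,interpolation=cv2.INTER_NEAREST)
a=f(T["pixels"],265,150,100,80,4); b=f(S["pixels"],265,110,100,145,4)
o=np.zeros((580,800,3),np.uint8); o[:320,:400]=a; o[:,400:]=b; cv2.imwrite("pics/hov.png",o)
p=readout.state()["ee_pos"]
for q in((0,0,0),(0,0,-22)): print(proj(T,p+q),proj(S,p+q))
E
```

```text
tool shift [-0.83  2.67 -1.48] turn z 0.4550868451811141 tilt R z [-0.  0. -1.]
t 1.85 pos [ 509.98 -193.11  260.52] F [-0.19  0.43 -0.24] M [ 0.02 -0.02  0.  ] w 85.19067514307817
[311.33989712 191.01042206] [313.94144834 173.1980123 ]
[311.49533182 192.01826977] [313.83350351 178.46133259]
```

View pics/hov.png

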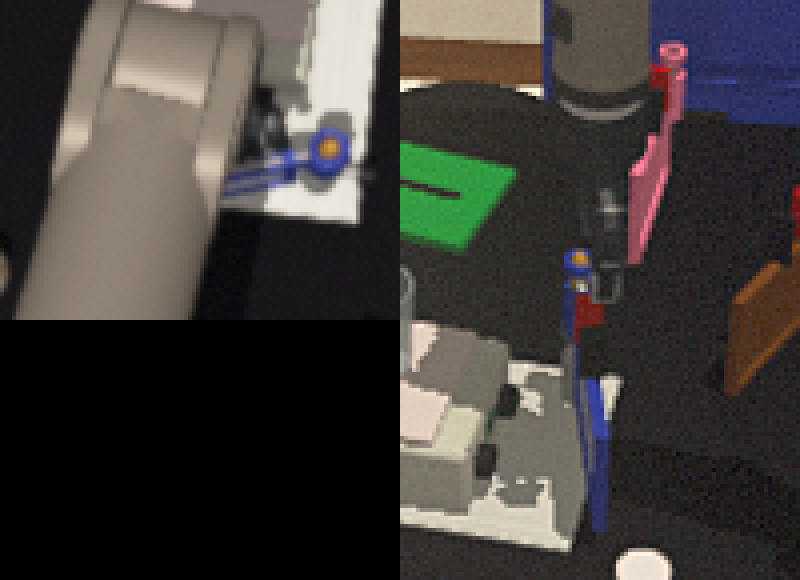

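The side crop shows the near finger at side (317,181), straddling the red tab at (312,187) as expected; the top view is hidden by the arm. Going down in stages.

move_arm --series '[[[0, 0.001, 0.015, 0, 0, 0.4], [0, 0.001, 0.03, 0, 0, 0.4], [0, 0.001, 0.045, 0, 0, 0.4], [0, 0.001, 0.045, 0, 0, 0.4], [0, 0.001, 0.045, 0, 0, 0.4]]]'

```text
time_s: 2.58
ee_pos: [509.1, -198.5, 216.4]
orientation: [[0.983, 0.185, 0.0], [0.185, -0.983, -0.0], [0.0, 0.0, -1.0]]
ft_force: [-0.3, -0.4, -0.5]
gripper_width: 1.003
```

```bash
python3 go.py 509.5 -194.8 194 -79
```

```text
tool shift [ 1.05 -3.52 22.43] turn z -0.3604783035643777 tilt R z [ 0. -0. -1.]
t 2.575 pos [ 509.11 -198.45  216.43] F [-0.32 -0.41 -0.52] M [-0.05 -0.03 -0.01] w 85.2221074406565
```

move_arm --series '[[[0.001, -0.0035, 0.01, 0, 0, -0.3], [0.001, -0.0035, 0.022, 0, 0, -0.3], [0.001, -0.0035, 0.022, 0, 0, -0.3], [0.001, -0.0035, 0.022, 0, 0, -0.3], [0.001, -0.0035, 0.022, 0, 0, -0.3]]]'

```text
time_s: 3.2
ee_pos: [509.5, -194.9, 194.7]
orientation: [[0.982, 0.19, 0.001], [0.19, -0.982, -0.0], [0.001, 0.001, -1.0]]
ft_force: [-0.4, -0.2, 0.4]
gripper_width: 1.001
```

```bash
for i in 1 2 3; do python3 go.py 509.5 -194.8 194 -79|tail -1; done
python3 - <<'E'
from h import *
for i in range(4):
    optics.camera("side"); print(readout.state()["ee_pos"].round(2))
S=cam("side")
f=lambda im,x,y,w,h,k:cv2.resize(im[y:y+h,x:x+w],None,fx=k,fy=k,interpolation=cv2.INTER_CUBIC)
cv2.imwrite("pics/down.png",f(S["pixels"],280,150,60,70,8))
E
```

```text
t 3.2 pos [ 509.52 -194.86  194.67] F [-0.43 -0.16  0.36] M [-0.01 -0.01  0.03] w 85.04268585585703
t 3.2 pos [ 509.52 -194.86  194.67] F [-0.43 -0.16  0.36] M [-0.01 -0.01  0.03] w 85.04268585585703
t 3.2 pos [ 509.52 -194.86  194.67] F [-0.43 -0.16  0.36] M [-0.01 -0.01  0.03] w 85.04268585585703
[ 509.53 -194.85  194.69]
[ 509.49 -194.84  194.68]
[ 509.44 -194.8   194.61]
[ 509.38 -194.79  194.54]
```

View pics/down.png

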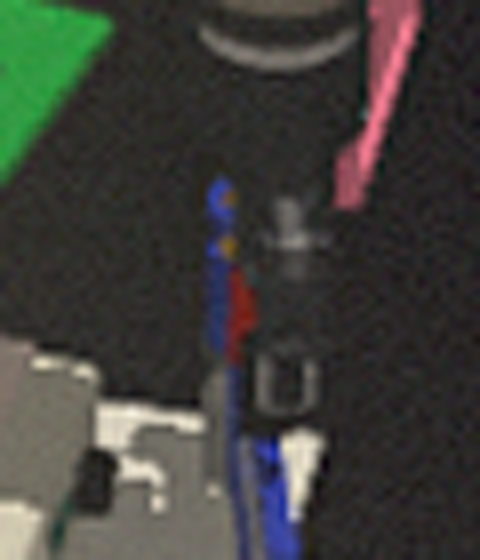

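The side crop shows the near finger at about (316,198), beyond the black tab, with the red tab still free at (310,189). The arm is steady. Closing in steps while watching the force.

move_arm --series '[[[0, 0, 0, 0, 0, 0], [0, 0, 0, 0, 0, 0], [0, 0, 0, 0, 0, 0]]]' --fingers 0.45 --squeeze 20

```text
time_s: 3.82
ee_pos: [509.3, -194.7, 194.3]
orientation: [[0.982, 0.19, 0.0], [0.19, -0.982, -0.0], [0.0, 0.0, -1.0]]
ft_force: [0.5, 1.0, 0.3]
gripper_width: 0.725
```

```bash
python3 go.py 509.5 -194.8 194 -79
```

```text
tool shift [0.23 0.12 0.32] turn z -0.05603463995828406 tilt R z [ 0. -0. -1.]
t 3.825 pos [ 509.25 -194.73  194.32] F [0.53 0.99 0.31] M [ 0.05  0.01 -0.01] w 61.63055655253498
```

move_arm --series '[[[0, 0, 0, 0, 0, 0], [0, 0, 0, 0, 0, 0], [0, 0, 0, 0, 0, 0]]]' --fingers 0.15

```text
time_s: 4.2
ee_pos: [509.7, -195.9, 195.0]
orientation: [[0.982, 0.189, 0.002], [0.189, -0.982, -0.002], [0.001, 0.002, -1.0]]
ft_force: [0.7, -3.9, 2.9]
gripper_width: 0.572
```

```bash
python3 go.py 509.5 -194.8 194 -79
```

```text
tool shift [-0.01 -1.13  1.  ] turn z -0.10644483753443978 tilt R z [ 0. -0. -1.]
t 4.2 pos [ 509.72 -195.9   195.01] F [ 0.72 -3.93  2.87] M [-1.   -0.15 -0.07] w 48.59192078578369
```

move_arm --series '[[[0, -0.001, 0, 0, 0, 0], [0, -0.001, 0, 0, 0, 0], [0, -0.001, 0, 0, 0, 0]]]' --fingers 0.0

```text
time_s: 4.58
ee_pos: [509.6, -194.9, 195.0]
orientation: [[0.982, 0.189, 0.002], [0.189, -0.982, -0.002], [0.001, 0.002, -1.0]]
ft_force: [1.2, -6.4, 4.5]
gripper_width: 0.504
```

```bash
python3 go.py 509.5 -194.8 194 -79
```

```text
tool shift [-0.05 -0.1   0.97] turn z -0.0897290526153256 tilt R z [ 0. -0. -1.]
t 4.575 pos [ 509.56 -194.88  194.97] F [ 1.18 -6.4   4.51] M [-1.3  -0.19 -0.06] w 42.881205484032805
```

move_arm --series '[[[0, 0, 0, 0, 0, 0], [0, 0, 0, 0, 0, 0], [0, 0, 0, 0, 0, 0]]]' --fingers -0.06

```text
time_s: 4.95
ee_pos: [509.6, -195.1, 195.1]
orientation: [[0.982, 0.189, 0.002], [0.189, -0.982, -0.002], [0.002, 0.003, -1.0]]
ft_force: [0.7, -6.0, 4.6]
gripper_width: 0.473
```

```bash
python3 go.py 509.5 -194.8 194 -79
```

```text
tool shift [-0.09 -0.32  1.06] turn z -0.09602826979001122 tilt R z [ 0. -0. -1.]
t 4.95 pos [ 509.65 -195.09  195.06] F [ 0.69 -6.04  4.63] M [-1.33 -0.18 -0.1 ] w 40.20695945373923
```

move_arm --series '[[[0, 0, 0, 0, 0, 0], [0, 0, 0, 0, 0, 0], [0, 0, 0, 0, 0, 0]]]' --fingers -0.09

```text
time_s: 5.32
ee_pos: [509.7, -195.2, 195.1]
orientation: [[0.982, 0.189, 0.002], [0.189, -0.982, -0.002], [0.002, 0.003, -1.0]]
ft_force: [1.2, -6.6, 4.1]
gripper_width: 0.457
```

```bash
python3 go.py 509.5 -194.8 194 -79
```

```text
tool shift [-0.07 -0.42  1.09] turn z -0.09891458278752907 tilt R z [ 0. -0. -1.]
t 5.325 pos [ 509.65 -195.2   195.09] F [ 1.22 -6.64  4.06] M [-1.34 -0.21 -0.06] w 38.86549753430513
```

move_arm --series '[[[0, 0, 0, 0, 0, 0], [0, 0, 0, 0, 0, 0], [0, 0, 0, 0, 0, 0]]]' --fingers -0.12

```text
time_s: 5.7
ee_pos: [509.6, -195.0, 195.1]
orientation: [[0.982, 0.189, 0.002], [0.189, -0.982, -0.002], [0.002, 0.002, -1.0]]
ft_force: [0.5, -4.6, 4.8]
gripper_width: 0.443
```

```bash
python3 go.py 509.5 -194.8 194 -79
```

```text
tool shift [-0.11 -0.19  1.13] turn z -0.0904853459566084 tilt R z [ 0. -0. -1.]
t 5.7 pos [ 509.65 -194.96  195.13] F [ 0.51 -4.63  4.77] M [-1.22 -0.19 -0.09] w 37.65411441102166
```

move_arm --series '[[[0, 0, 0, 0, 0, 0], [0, 0, 0, 0, 0, 0], [0, 0, 0, 0, 0, 0], [0, 0, 0, 0, 0, 0]]]' --fingers -0.3 --squeeze 30

```text
time_s: 6.2
ee_pos: [509.4, -194.6, 195.2]
orientation: [[0.982, 0.189, 0.001], [0.189, -0.982, -0.002], [0.001, 0.002, -1.0]]
ft_force: [-1.1, -3.5, 5.6]
gripper_width: 0.423
```

```bash
python3 go.py 509.5 -194.8 194 -79
```

```text
tool shift [0.09 0.25 1.17] turn z -0.0984034524297357 tilt R z [ 0. -0. -1.]
t 6.2 pos [ 509.37 -194.57  195.17] F [-1.09 -3.46  5.62] M [-1.27  0.02 -0.22] w 35.91691174406479
```

move_arm --series '[[[0, 0.0007, -0.001, 0, 0, 0], [0, 0.0007, -0.001, 0, 0, 0], [0, 0.0007, -0.001, 0, 0, 0]]]'

```text
time_s: 6.58
ee_pos: [509.2, -194.7, 195.3]
orientation: [[0.982, 0.19, 0.0], [0.19, -0.982, -0.001], [-0.0, 0.001, -1.0]]
ft_force: [-0.8, -4.7, 3.1]
gripper_width: 0.415
```

```bash
python3 go.py 509.5 -194.8 194 -79
```

```text
tool shift [0.3  0.15 1.34] turn z -0.06388236678134263 tilt R z [ 0. -0. -1.]
t 6.575 pos [ 509.18 -194.71  195.34] F [-0.84 -4.69  3.09] M [-1.34 -0.12 -0.12] w 35.28009939228057
```

move_arm --series '[[[0, 0.001, -0.001, 0, 0, 0], [0, 0.001, -0.001, 0, 0, 0], [0, 0.001, -0.001, 0, 0, 0]]]'

```text
time_s: 6.95
ee_pos: [509.0, -195.0, 195.8]
orientation: [[0.982, 0.19, -0.001], [0.19, -0.982, 0.001], [-0.001, -0.001, -1.0]]
ft_force: [-0.9, -2.9, 0.3]
gripper_width: 0.422
```

```bash
python3 go.py 509.5 -194.8 194 -79
```

```text
tool shift [ 0.49 -0.06  1.81] turn z -0.03879988705773485 tilt R z [-0.  0. -1.]
t 6.95 pos [ 509.04 -194.96  195.81] F [-0.93 -2.91  0.33] M [-0.86 -0.13 -0.09] w 35.865098892270396
```

move_arm --series '[[[0, 0.0008, -0.001, 0, 0, 0], [0, 0.001, -0.002, 0, 0, 0], [0, 0.001, -0.004, 0, 0, 0], [0, 0.001, -0.004, 0, 0, 0]]]'

```text
time_s: 7.45
ee_pos: [509.6, -195.5, 200.3]
orientation: [[0.982, 0.19, -0.0], [0.19, -0.982, 0.001], [0.0, -0.001, -1.0]]
ft_force: [-0.8, -0.2, -1.9]
gripper_width: 0.422
```

```bash
python3 go.py 509.5 -194.8 194 -79
python3 - <<'E'
from h import *
S=cam("side"); print(blobs(S,"red",(270,155,55,60))[0][:2],blobs(S,"brass",(270,155,55,60))[0][:3],blobs(S,"blue",(270,155,55,90))[0][:3])
E
```

```text
tool shift [ 0.01 -0.72  6.34] turn z -0.021386227450761908 tilt R z [-0.  0. -1.]
t 7.45 pos [ 509.63 -195.52  200.34] F [-0.77 -0.17 -1.9 ] M [ 0.14  0.05 -0.02] w 35.83731891427731
[(11, array([309.45, 187.55]), [309, 185, 2, 6])] [] [(131, array([314.44, 223.53]), [312, 204, 6, 38]), (48, array([306.83, 182.1 ]), [305, 172, 5, 21])]
```

move_arm --series '[[[0, 0, -0.006, 0, 0, 0], [0, 0, -0.012, 0, 0, 0], [0, 0, -0.018, 0, 0, 0], [0, 0, -0.025, 0, 0, 0], [0, 0, -0.03, 0, 0, 0]]]'

```text
time_s: 8.12
ee_pos: [509.5, -196.1, 230.7]
orientation: [[0.982, 0.19, -0.0], [0.19, -0.982, 0.0], [-0.0, -0.0, -1.0]]
ft_force: [-0.1, 0.8, -3.4]
gripper_width: 0.421
```

```bash
python3 go.py 509.5 -194.8 294 -79
python3 - <<'E'
from h import *
S=cam("side"); print(blobs(S,"red",(270,125,55,90))[0][:2],blobs(S,"blue",(270,125,55,110))[0][:3])
f=lambda im,x,y,w,h,k:cv2.resize(im[y:y+h,x:x+w],None,fx=k,fy=k,interpolation=cv2.INTER_CUBIC)
cv2.imwrite("pics/lift1.png",f(S["pixels"],275,145,75,105,5))
E
```

```text
tool shift [  0.27  -1.26 -63.27] turn z -0.05706461854749989 tilt R z [-0.  0. -1.]
t 8.125 pos [ 509.46 -196.06  230.73] F [-0.1   0.79 -3.41] M [0.53 0.15 0.01] w 35.74841983431282
[(12, array([309.5, 180. ]), [309, 177, 2, 7])] [(132, array([314.56, 216.13]), [312, 197, 6, 38]), (54, array([307.07, 174.7 ]), [306, 165, 4, 21]), (9, array([301.44, 129.78]), [301, 128, 2, 5])]
```

View pics/lift1.png

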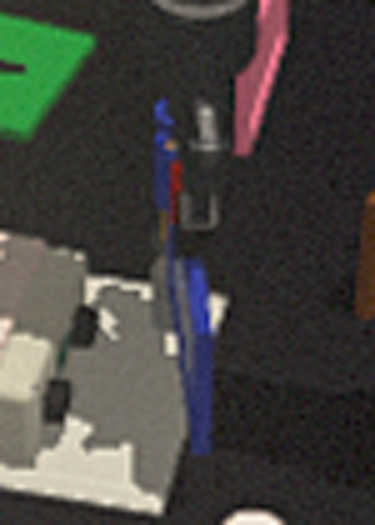

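The guard is rising with the gripper: the blue panel is 7 px higher at side (314,216), and brass shows below the sleeve at (307,193). Continuing straight up.

move_arm --series '[[[0, -0.0005, -0.01, 0, 0, 0], [0, -0.0005, -0.02, 0, 0, 0], [0, -0.0005, -0.03, 0, 0, 0], [0, -0.0005, -0.04, 0, 0, 0], [0, -0.0005, -0.05, 0, 0, 0]]]'

```text
time_s: 8.8
ee_pos: [509.7, -196.3, 281.2]
orientation: [[0.982, 0.19, 0.001], [0.19, -0.982, -0.001], [0.001, 0.001, -1.0]]
ft_force: [0.0, -1.1, -1.7]
gripper_width: 0.419
```

move_arm --series '[[[0, 0, -0.01, 0, 0, 0], [0, 0, -0.02, 0, 0, 0], [0, 0, -0.03, 0, 0, 0], [0, 0, -0.035, 0, 0, 0], [0, 0, -0.035, 0, 0, 0]]]'

```text
time_s: 9.43
ee_pos: [509.7, -196.0, 315.7]
orientation: [[0.982, 0.19, 0.001], [0.19, -0.982, -0.0], [0.001, 0.001, -1.0]]
ft_force: [-0.0, 0.3, -2.3]
gripper_width: 0.418
```

```bash
python3 go.py 509.5 -194.8 294 -79
python3 - <<'E'
from h import *
T=cam("top"); S=cam("side"); print(blobs(S,"red",(270,105,55,90))[0][:2],blobs(S,"blue",(270,105,55,110))[0][:4])
print("Apost",blobs(T,"brass",(330,170,40,40))[0],blobs(S,"brass",(290,160,30,50))[0]); print(blobs(T,"blue",(265,150,105,70))[0][:4])
E
```

```text
tool shift [ 0.05 -1.18 21.68] turn z -0.056426640965327124 tilt R z [ 0. -0. -1.]
t 9.425 pos [ 509.66 -195.96  315.68] F [-0.03  0.35 -2.26] M [0.02 0.01 0.03] w 35.53006247498541
[(9, array([309.89, 159.78]), [309, 157, 3, 7])] [(133, array([315.24, 194.76]), [313, 177, 6, 38]), (68, array([307.25, 156.12]), [306, 145, 4, 24]), (24, array([302.38, 130.62]), [301, 121, 7, 17]), (20, array([301.35, 111.3 ]), [301, 105, 2, 15])]
Apost [(14, array([345.43, 189.79]), [344, 188, 5, 4])] [(10, array([308.3, 189.9]), [308, 186, 2, 8])]
[(145, array([346.36, 182.68]), [330, 175, 26, 15])]
```

The guard is free, with about 2.3 N of weight on the wrist. I'll raise it a further 70 mm so that its lower edge passes over pintle B, and carry it across.

move_arm --series '[[[0.003, -0.015, -0.012, 0, 0, 0], [0.01, -0.044, -0.027, 0, 0, 0], [0.019, -0.083, -0.042, 0, 0, 0], [0.029, -0.122, -0.057, 0, 0, 0], [0.038, -0.161, -0.07, 0, 0, 0]]]'

```text
time_s: 10.15
ee_pos: [516.1, -27.8, 386.7]
orientation: [[0.982, 0.191, 0.001], [0.191, -0.982, 0.0], [0.001, -0.0, -1.0]]
ft_force: [0.5, 0.3, -2.4]
gripper_width: 0.419
```

move_arm --series '[[[0.009, -0.039, 0, 0, 0, 0], [0.018, -0.078, 0, 0, 0, 0], [0.028, -0.117, 0, 0, 0, 0], [0.037, -0.156, 0, 0, 0, 0], [0.046, -0.195, 0, 0, 0, 0]]]'

```text
time_s: 10.78
ee_pos: [523.6, 172.1, 386.1]
orientation: [[0.982, 0.191, 0.001], [0.191, -0.982, 0.0], [0.001, -0.0, -1.0]]
ft_force: [0.3, 1.5, -2.2]
gripper_width: 0.42
```

```bash
python3 go.py 527.6 263.9 386 -91.5
```

```text
tool shift [ 21.44 -89.33   0.13] turn z 12.510982916294083 tilt R z [ 0.  0. -1.]
t 10.775 pos [523.62 172.12 386.09] F [ 0.25  1.47 -2.17] M [-0.01 -0.01 -0.02] w 35.67311246730697
```

move_arm --series '[[[0.008, -0.035, 0, 0, 0, 3.0], [0.015, -0.062, 0, 0, 0, 6.0], [0.019, -0.08, 0, 0, 0, 9.0], [0.0215, -0.0893, 0, 0, 0, 12.5], [0.0215, -0.0893, 0, 0, 0, 12.5]]]'

```text
time_s: 11.4
ee_pos: [527.5, 263.3, 385.7]
orientation: [[1.0, -0.023, -0.0], [-0.023, -1.0, 0.001], [-0.0, -0.001, -1.0]]
ft_force: [-0.3, 1.0, -2.4]
gripper_width: 0.423
```

move_arm --series '[[[0, 0, 0, 0, 0, 0], [0, 0, 0, 0, 0, 0]]]'

```text
time_s: 11.65
ee_pos: [528.6, 260.7, 385.5]
orientation: [[1.0, -0.028, 0.0], [-0.028, -1.0, -0.0], [0.0, 0.0, -1.0]]
ft_force: [0.2, 0.7, -2.4]
gripper_width: 0.422
```

```bash
python3 go.py 527.6 263.9 386 -91.5
python3 - <<'E'
from h import *
T=cam("top"); S=cam("side")
p=readout.state()["ee_pos"]; h=p+np.array([-2.6,-106.6,-p[2]+174+p[2]-196]); print("sleeve top pred",h,proj(T,h),proj(S,h))
print(blobs(T,"blue",(150,130,120,100))[0][:4]);print(blobs(S,"blue",(250,180,80,150))[0][:4])
f=lambda im,x,y,w,h,k:cv2.resize(im[y:y+h,x:x+w],None,fx=k,fy=k,interpolation=cv2.INTER_CUBIC)
o=np.zeros((600,800,3),np.uint8); o[:400,:400]=f(T["pixels"],130,140,100,100,4); o[:,400:]=f(S["pixels"],250,175,100,150,4); cv2.imwrite("pics/overB.png",o)
E
```

```text
tool shift [-1.06 -3.14 -0.53] turn z -0.09001347477259003 tilt R z [ 0. -0. -1.]
t 11.65 pos [528.57 260.73 385.47] F [ 0.16  0.66 -2.41] M [-0.01 -0.01  0.04] w 35.846091586787495
sleeve top pred [526.01683341 154.18255113 363.40261534] [170.3818895  182.31080361] [297.97559658 227.178473  ]
[(249, array([171.93, 184.92]), [150, 178, 36, 13])]
[(347, array([289.62, 296.26]), [283, 262, 17, 66]), (62, array([301.05, 244.18]), [299, 233, 5, 24])]
```

View pics/overB.png

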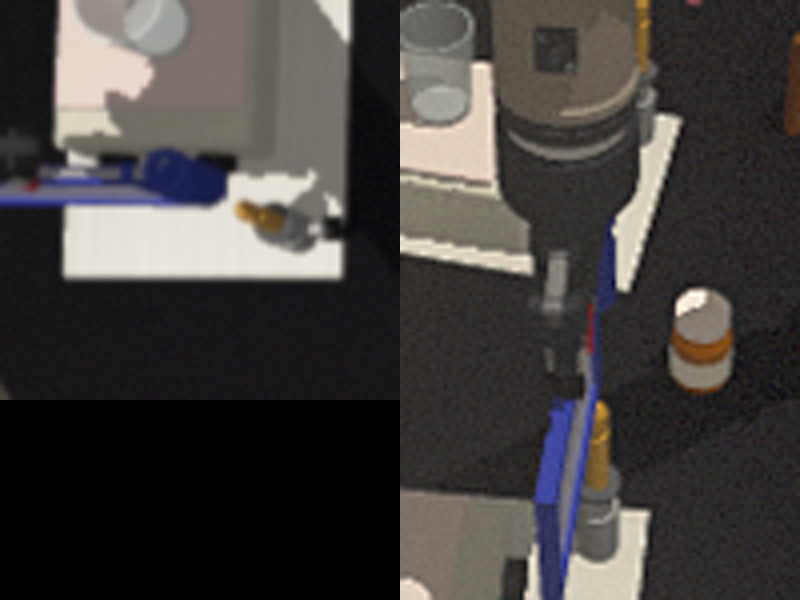

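The top crop shows the sleeve's upper end at about (171,183), where (170,182) was predicted. Pintle B is at (191,193), clear and to the side only by parallax. Next I correct by 3 mm and lower to just above the tip.

move_arm --series '[[[-0.001, -0.0031, 0.015, 0, 0, 0], [-0.001, -0.0031, 0.03, 0, 0, 0], [-0.001, -0.0031, 0.05, 0, 0, 0], [-0.001, -0.0031, 0.065, 0, 0, 0], [-0.001, -0.0031, 0.077, 0, 0, 0]]]'

```text
time_s: 12.38
ee_pos: [527.3, 264.2, 306.8]
orientation: [[1.0, -0.027, -0.001], [-0.027, -1.0, -0.001], [-0.001, 0.001, -1.0]]
ft_force: [-0.7, -0.5, -2.8]
gripper_width: 0.421
```

move_arm --series '[[[0, 0, 0, 0, 0, 0], [0, 0, 0, 0, 0, 0], [0, 0, 0, 0, 0, 0]]]'

```text
time_s: 12.75
ee_pos: [528.0, 264.7, 309.1]
orientation: [[1.0, -0.027, 0.001], [-0.027, -1.0, 0.001], [0.001, -0.001, -1.0]]
ft_force: [-0.5, -0.5, -2.1]
gripper_width: 0.419
```

```bash
python3 go.py 527.6 263.9 300 -91.5
python3 - <<'E'
from h import *
T=cam("top",2); S=cam("side",2)
p=readout.state()["ee_pos"]
for z in(174,90): 
    h=p+np.array([-2.6,-106.6,z-196]); print("sleeve pred",z,h.round(1),proj(T,h),proj(S,h))
for z in(170,176): print("pintle",proj(T,(525,157.3,z)),proj(S,(525,157.3,z)))
print(blobs(T,"brass",(180,175,50,40))[0],blobs(S,"brass",(280,230,40,70))[0])
f=lambda im,x,y,w,h,k:cv2.resize(im[y:y+h,x:x+w],None,fx=k,fy=k,interpolation=cv2.INTER_CUBIC)
o=np.zeros((600,800,3),np.uint8); o[:400,:400]=f(T["pixels"],160,165,50,50,8); o[:,400:]=f(S["pixels"],275,240,50,75,8); cv2.imwrite("pics/overB2.png",o)
E
```

```text
tool shift [-0.36  0.84  9.1 ] turn z -0.06028462960262004 tilt R z [ 0.  0. -1.]
t 12.75 pos [527.97 264.73 309.1 ] F [-0.5  -0.47 -2.08] M [ 0.06  0.05 -0.02] w 35.63064909876094
sleeve pred 174 [525.1 158.  286.6] [178.33366533 186.85740079] [298.43374944 249.01086187]
sleeve pred 90 [525.1 158.  202.6] [187.41411299 190.84338263] [298.6710818  269.64638891]
pintle [190.86177654 192.28765205] [298.81657248 276.96229548]
pintle [190.28215649 192.03291068] [298.80115271 275.60381744]
[(30, array([196.07, 194.53]), [192, 192, 8, 6])] [(24, array([300.54, 289.46]), [300, 283, 2, 14]), (10, array([318.5, 259.5]), [318, 257, 2, 6]), (5, array([301., 279.]), [301, 277, 1, 5])]
```

View pics/overB2.png

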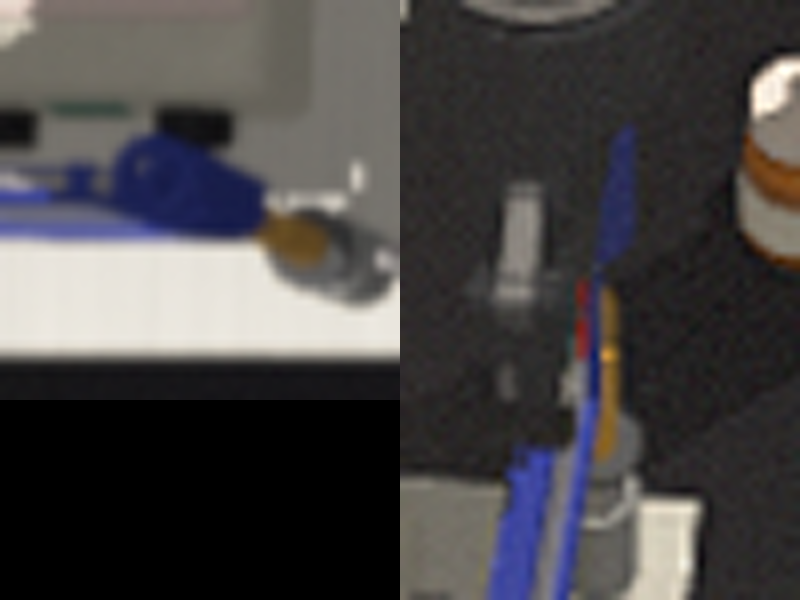

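The top crop puts the sleeve's upper ring at (178.7,187.5) against (178.3,186.9) predicted. In the side view the edges put the sleeve and pintle axes on the same column, within about 1 mm. Lowering slowly with the force watched.

move_arm --series '[[[-0.0003, 0.0008, 0.005, 0, 0, 0], [-0.0003, 0.0008, 0.01, 0, 0, 0], [-0.0003, 0.0008, 0.015, 0, 0, 0], [-0.0003, 0.0008, 0.02, 0, 0, 0], [-0.0003, 0.0008, 0.025, 0, 0, 0]]]'

```text
time_s: 13.58
ee_pos: [527.3, 263.7, 282.8]
orientation: [[1.0, -0.027, -0.0], [-0.027, -1.0, -0.0], [-0.0, 0.0, -1.0]]
ft_force: [0.2, -0.1, -1.9]
gripper_width: 0.423
```

move_arm --series '[[[0, 0, 0.003, 0, 0, 0], [0, 0, 0.006, 0, 0, 0], [0, 0, 0.009, 0, 0, 0], [0, 0, 0.012, 0, 0, 0], [0, 0, 0.015, 0, 0, 0]]]'

```text
time_s: 14.2
ee_pos: [527.5, 265.3, 269.3]
orientation: [[1.0, -0.026, 0.002], [-0.026, -1.0, 0.003], [0.002, -0.003, -1.0]]
ft_force: [0.0, 3.1, 1.2]
gripper_width: 0.415
```

```bash
python3 go.py 527.6 263.9 300 -91.5
```

```text
tool shift [  0.15   1.3  -30.75] turn z -0.0011554585568802622 tilt R z [ 0.  0. -1.]
t 14.2 pos [527.55 265.28 269.25] F [0.   3.1  1.19] M [ 0.91  0.06 -0.01] w 35.23390012940223
```

Light contact on the taper pushes toward +y, so I shift that way and re-read.

move_arm --series '[[[0, -0.001, 0, 0, 0, 0], [0, -0.002, 0, 0, 0, 0], [0, -0.002, 0, 0, 0, 0]]]'

```text
time_s: 14.58
ee_pos: [527.4, 265.6, 268.1]
orientation: [[1.0, -0.027, -0.0], [-0.027, -1.0, -0.0], [-0.0, 0.0, -1.0]]
ft_force: [0.5, 2.0, -0.6]
gripper_width: 0.423
```

```bash
python3 go.py 527.6 263.9 300 -91.5
```

```text
tool shift [  0.23   1.72 -31.92] turn z -0.05555996559635901 tilt R z [-0. -0. -1.]
t 14.575 pos [527.41 265.62 268.08] F [ 0.54  2.02 -0.56] M [ 0.67 -0.2   0.04] w 35.934271535998086
```

move_arm --series '[[[0, -0.001, 0, 0, 0, 0], [0, -0.001, 0.001, 0, 0, 0], [0, -0.001, 0.003, 0, 0, 0], [0, -0.001, 0.004, 0, 0, 0]]]'

```text
time_s: 15.08
ee_pos: [527.1, 266.1, 263.7]
orientation: [[1.0, -0.027, -0.001], [-0.027, -1.0, -0.001], [-0.001, 0.001, -1.0]]
ft_force: [-0.1, 0.0, -2.0]
gripper_width: 0.42
```

```bash
python3 go.py 527.6 263.9 300 -91.5
```

```text
tool shift [  0.48   2.2  -36.26] turn z -0.0709777826147473 tilt R z [-0. -0. -1.]
t 15.075 pos [527.14 266.06 263.74] F [-0.1   0.05 -1.98] M [0.06 0.06 0.06] w 35.71630044887174
```

It is now threaded with no side load. Continuing down.

move_arm --series '[[[0, 0, 0.004, 0, 0, 0], [0, 0, 0.008, 0, 0, 0], [0, 0, 0.012, 0, 0, 0], [0, 0, 0.016, 0, 0, 0], [0, 0, 0.02, 0, 0, 0]]]'

```text
time_s: 15.7
ee_pos: [527.3, 266.7, 244.0]
orientation: [[1.0, -0.027, -0.0], [-0.027, -1.0, -0.0], [-0.0, 0.0, -1.0]]
ft_force: [0.9, 0.0, -2.4]
gripper_width: 0.419
```

```bash
python3 go.py 527.6 263.9 300 -91.5
```

```text
tool shift [  0.33   2.76 -56.03] turn z -0.059517794159447135 tilt R z [-0. -0. -1.]
t 15.7 pos [527.34 266.66 243.97] F [ 0.86  0.01 -2.44] M [-0.02 -0.01  0.04] w 35.624315043809695
```

move_arm --series '[[[0, 0, 0.004, 0, 0, 0], [0, 0, 0.008, 0, 0, 0], [0, 0, 0.012, 0, 0, 0], [0, 0, 0.016, 0, 0, 0], [0, 0, 0.02, 0, 0, 0]]]'

```text
time_s: 16.32
ee_pos: [527.4, 266.7, 224.0]
orientation: [[1.0, -0.027, 0.0], [-0.027, -1.0, -0.0], [0.0, 0.0, -1.0]]
ft_force: [-0.2, -0.6, -2.0]
gripper_width: 0.418
```

```bash
python3 go.py 527.6 263.9 300 -91.5
```

```text
tool shift [  0.32   2.79 -75.98] turn z -0.051656474971181865 tilt R z [ 0. -0. -1.]
t 16.325 pos [527.36 266.69 224.02] F [-0.19 -0.65 -1.96] M [ 0.04  0.03 -0.02] w 35.54656204959472
```

Next 15 mm to z ≈ 209, then 2 mm per row to feel for the collar.

move_arm --series '[[[0, 0.0002, 0.004, 0, 0, 0], [0, 0.0003, 0.008, 0, 0, 0], [0, 0.0003, 0.011, 0, 0, 0], [0, 0.0003, 0.014, 0, 0, 0], [0, 0.0003, 0.016, 0, 0, 0]]]'

```text
time_s: 16.95
ee_pos: [527.3, 266.4, 208.1]
orientation: [[1.0, -0.027, -0.0], [-0.027, -1.0, -0.0], [-0.0, 0.0, -1.0]]
ft_force: [-0.3, 0.5, -2.5]
gripper_width: 0.418
```

```bash
python3 go.py 527.6 263.9 300 -91.5
```

```text
tool shift [  0.33   2.48 -91.92] turn z -0.05212791013036622 tilt R z [-0. -0. -1.]
t 16.95 pos [527.34 266.37 208.08] F [-0.35  0.47 -2.52] M [ 0.04 -0.02 -0.02] w 35.530211119102376
```

move_arm --series '[[[0, 0, 0.0015, 0, 0, 0], [0, 0, 0.003, 0, 0, 0], [0, 0, 0.0045, 0, 0, 0], [0, 0, 0.006, 0, 0, 0]]]'

```text
time_s: 17.45
ee_pos: [527.4, 266.4, 202.2]
orientation: [[1.0, -0.027, 0.0], [-0.027, -1.0, -0.0], [0.0, 0.0, -1.0]]
ft_force: [-0.5, -0.1, -2.1]
gripper_width: 0.42
```

```bash
python3 go.py 527.6 263.9 300 -91.5
```

```text
tool shift [  0.31   2.5  -97.78] turn z -0.052262928300194744 tilt R z [ 0. -0. -1.]
t 17.45 pos [527.37 266.4  202.22] F [-0.47 -0.07 -2.13] M [0.02 0.01 0.01] w 35.70567363960808
```

move_arm --series '[[[0, 0, 0.001, 0, 0, 0], [0, 0, 0.002, 0, 0, 0], [0, 0, 0.003, 0, 0, 0], [0, 0, 0.004, 0, 0, 0], [0, 0, 0.005, 0, 0, 0]]]'

```text
time_s: 18.08
ee_pos: [527.4, 266.4, 197.2]
orientation: [[1.0, -0.027, 0.0], [-0.027, -1.0, -0.0], [0.0, 0.0, -1.0]]
ft_force: [0.1, 1.1, -2.8]
gripper_width: 0.417
```

move_arm --series '[[[0, 0, 0.001, 0, 0, 0], [0, 0, 0.002, 0, 0, 0], [0, 0, 0.003, 0, 0, 0]]]'

```text
time_s: 18.45
ee_pos: [527.4, 266.4, 194.2]
orientation: [[1.0, -0.027, 0.0], [-0.027, -1.0, -0.0], [0.0, 0.0, -1.0]]
ft_force: [0.9, 0.1, -2.6]
gripper_width: 0.419
```

move_arm --series '[[[0, 0, 0.001, 0, 0, 0], [0, 0, 0.002, 0, 0, 0], [0, 0, 0.003, 0, 0, 0]]]'

```text
time_s: 18.82
ee_pos: [527.9, 266.8, 192.5]
orientation: [[1.0, -0.027, 0.002], [-0.027, -1.0, 0.0], [0.002, -0.0, -1.0]]
ft_force: [-0.3, -0.7, 6.8]
gripper_width: 0.423
```

```bash
python3 go.py 527.6 263.9 300 -91.5
```

```text
tool shift [  -0.03    2.81 -107.51] turn z -0.06604553868696428 tilt R z [ 0.  0. -1.]
t 18.825 pos [527.88 266.75 192.49] F [-0.34 -0.75  6.76] M [-0.51  0.29 -0.09] w 35.952449796000415
```

move_arm --series '[[[0, 0, 0.0005, 0, 0, 0], [0, 0, 0.0005, 0, 0, 0], [0, 0, 0.0005, 0, 0, 0]]]'

```text
time_s: 19.2
ee_pos: [528.0, 266.7, 192.5]
orientation: [[1.0, -0.028, 0.002], [-0.028, -1.0, 0.0], [0.002, -0.0, -1.0]]
ft_force: [-1.7, -0.5, 6.2]
gripper_width: 0.419
```

```bash
python3 go.py 527.6 263.9 300 -91.5
python3 - <<'E'
from h import *
T=cam("top",2);S=cam("side",2)
print(blobs(T,"brass",(175,175,60,50))[0][:3])
f=lambda im,x,y,w,h,k:cv2.resize(im[y:y+h,x:x+w],None,fx=k,fy=k,interpolation=cv2.INTER_CUBIC)
o=np.zeros((600,800,3),np.uint8); o[:400,:400]=f(T["pixels"],175,170,50,50,8); o[:,400:]=f(S["pixels"],275,265,50,75,8); cv2.imwrite("pics/home.png",o)
E
```

```text
tool shift [  -0.09    2.8  -107.53] turn z -0.0792065506021089 tilt R z [ 0.  0. -1.]
t 19.2 pos [527.98 266.73 192.47] F [-1.74 -0.5   6.19] M [-0.49  0.35 -0.15] w 35.5885763980182
[(13, array([190.46, 192.15]), [189, 191, 4, 4])]
```

View pics/home.png

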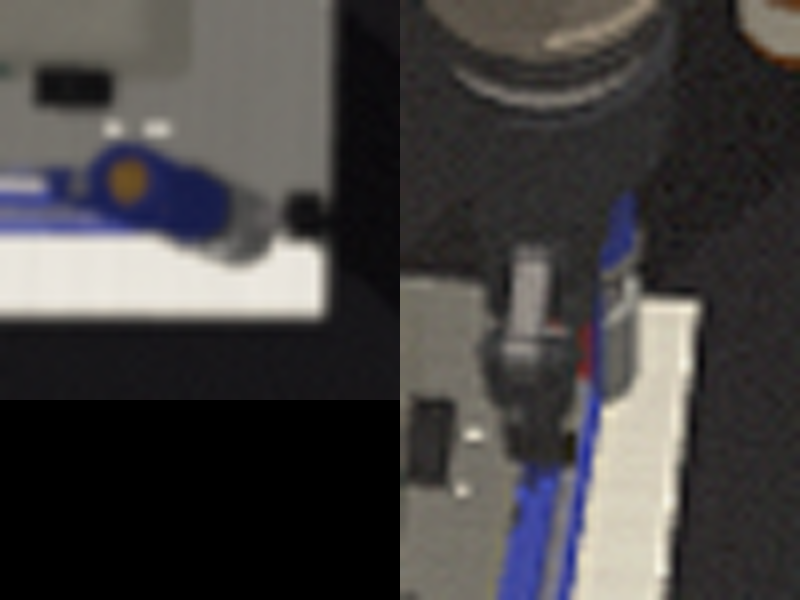

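Both crops agree. The brass tip shows in the sleeve's mouth at top (190.5,192.2), and the sleeve sits on the grey collar at side (302,297) with no gap. The extra 0.5 mm command gave no travel. Collar B is therefore about 3.5 mm below A's. Letting go gently.

move_arm --series '[[[0, 0, 0, 0, 0, 0], [0, 0, 0, 0, 0, 0], [0, 0, 0, 0, 0, 0]]]' --fingers 0.0 --squeeze 20

```text
time_s: 19.77
ee_pos: [527.8, 265.4, 190.8]
orientation: [[1.0, -0.028, 0.0], [-0.028, -1.0, -0.001], [0.0, 0.001, -1.0]]
ft_force: [-1.3, -4.1, 3.6]
gripper_width: 0.499
```

move_arm --series '[[[0, 0, 0, 0, 0, 0], [0, 0, 0, 0, 0, 0], [0, 0, 0, 0, 0, 0]]]' --fingers 0.3

```text
time_s: 20.15
ee_pos: [526.8, 266.3, 189.9]
orientation: [[1.0, -0.027, -0.001], [-0.027, -1.0, -0.0], [-0.001, 0.0, -1.0]]
ft_force: [-0.1, -3.1, -2.2]
gripper_width: 0.651
```

move_arm --series '[[[0, 0, 0, 0, 0, 0], [0, 0, 0, 0, 0, 0], [0, 0, 0, 0, 0, 0], [0, 0, 0, 0, 0, 0]]]' --fingers 0.9

```text
time_s: 20.65
ee_pos: [527.5, 266.9, 191.1]
orientation: [[1.0, -0.027, 0.001], [-0.027, -1.0, 0.001], [0.001, -0.001, -1.0]]
ft_force: [0.6, -0.4, 0.1]
gripper_width: 0.947
```

```bash
python3 go.py 527.6 266.7 300 -91.5
```

```text
tool shift [   0.22    0.16 -108.92] turn z -0.03389238835703168 tilt R z [ 0.  0. -1.]
t 20.65 pos [527.45 266.95 191.08] F [ 0.6  -0.39  0.13] M [-0.04 -0.   -0.  ] w 80.5120128609223
```

The fingers are free of load. Retracting upward, then back from the view.

move_arm --series '[[[0, 0, -0.01, 0, 0, 0], [0, 0, -0.025, 0, 0, 0], [0, 0, -0.05, 0, 0, 0], [0, 0, -0.08, 0, 0, 0], [0, 0, -0.11, 0, 0, 0]]]'

```text
time_s: 21.28
ee_pos: [527.5, 266.6, 303.1]
orientation: [[1.0, -0.027, 0.001], [-0.027, -1.0, 0.001], [0.001, -0.001, -1.0]]
ft_force: [-0.0, -0.5, -0.0]
gripper_width: 0.956
```

move_arm --series '[[[-0.03, 0.03, -0.02, 0, 0, 0], [-0.06, 0.07, -0.03, 0, 0, 0], [-0.08, 0.12, -0.03, 0, 0, 0], [-0.1, 0.17, -0.03, 0, 0, 0], [-0.11, 0.22, -0.03, 0, 0, 0]]]'

```text
time_s: 21.9
ee_pos: [410.6, 48.3, 332.3]
orientation: [[1.0, -0.026, 0.003], [-0.026, -1.0, -0.0], [0.003, 0.0, -1.0]]
ft_force: [0.9, -0.8, 0.4]
gripper_width: 0.948
```

move_arm --series '[[[-0.01, 0.04, 0, 0, 0, 0], [-0.01, 0.08, 0, 0, 0, 0], [-0.01, 0.12, 0, 0, 0, 0], [-0.01, 0.14, 0, 0, 0, 0], [-0.01, 0.14, 0, 0, 0, 0]]]'

```text
time_s: 22.52
ee_pos: [397.7, -91.2, 331.9]
orientation: [[1.0, -0.03, 0.002], [-0.03, -1.0, -0.0], [0.002, 0.0, -1.0]]
ft_force: [0.0, 0.9, 0.2]
gripper_width: 0.953
```

```bash
python3 go.py 527.6 266.7 300 -91.5
python3 - <<'E'
from h import *
np.set_printoptions(precision=2,suppress=True)
T=cam("top",3);S=cam("side",3)
r=(120,165,110,60)
bt=blobs(T,"brass",r)[0];rt=blobs(T,"red",r)[0];bs=blobs(S,"brass",(270,250,60,80))[0];rs=blobs(S,"red",(270,250,60,90))[0]
print(bt[:2],rt[:2],bs[:2],rs[:2])
A=np.array([525,157.3])
if rt:
    P=plane(T,rt[0][1],196.5)[:2]; print("red",P,np.linalg.norm(P-A))
    if rs: print(tri(T,rt[0][1],S,rs[0][1]))
print("brass",plane(T,bt[0][1],173.5))
print(blobs(T,"blue",r)[0][:4])
f=lambda im,x,y,w,h,k:cv2.resize(im[y:y+h,x:x+w],None,fx=k,fy=k,interpolation=cv2.INTER_CUBIC)
o=np.zeros((600,800,3),np.uint8); o[:300,:]=cv2.resize(f(T["pixels"],120,170,110,50,7),(800,300)); o[300:,:400]=f(T["pixels"],130,110,240,120,2)[:300,:400] if 0 else cv2.resize(T["pixels"][100:230,130:380],(400,208))[:300].__class__((300,400,3),np.uint8)*0; o[300:508,:400]=cv2.resize(T["pixels"][100:230,130:380],(400,208)); o[300:,400:]=f(S["pixels"],250,260,80,60,5); cv2.imwrite("pics/final.png",o)
E
```

```text
tool shift [ 118.98 -361.7    32.07] turn z -0.23155836939535845 tilt R z [ 0. -0. -1.]
t 22.525 pos [397.68 -91.24 331.87] F [0.02 0.92 0.16] M [ 0.04 -0.05  0.  ] w 81.006513694309
[(13, array([190.46, 192.15]), [189, 191, 4, 4])] [(54, array([161.63, 191.46]), [158, 188, 8, 8])] [(62, array([323.52, 262.  ]), [318, 257, 12, 9]), (18, array([298.89, 277.28]), [297, 275, 5, 5])] [(107, array([294.5 , 301.14]), [290, 295, 10, 14])]
red [525.93 234.27] 76.97858444656092
(array([528.57, 241.71, 175.24]), np.float64(0.4760823538699199))
brass [524.97 157.49 173.5 ]
[(122, array([194.01, 194.23]), [184, 188, 19, 12]), (100, array([136.43, 193.58]), [128, 191, 18, 8]), (23, array([177.22, 194.26]), [168, 191, 15, 5]), (15, array([154. , 197.8]), [149, 197, 12, 2])]
```

View pics/final.png

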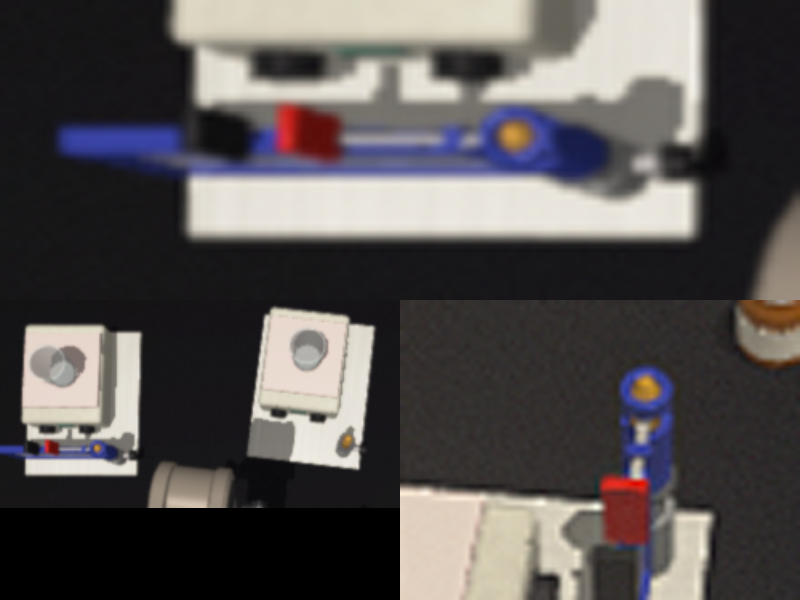

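The guard stands across stirrer B's front. The trigger's top face is about 80 mm from the hinge (82 nominal let go, 93 squeezed), so the pin has sprung back. The jar and beakers show at their original pixels. Handing in.

```bash
python3 -c "
from plant import workorder; print(workorder.finish_job())"
```

```text
the job is handed in; nothing more can be done
None
```

I moved the blue guard from station A to station B's hinge post and handed the job in at about 22.7 s of robot time.

**What I did:** I squeezed the trigger against the black tab, lifted the guard straight off (about 2.3 N of weight on the wrist), and carried it over pintle B. I then lowered it with the trigger held. It touched the taper once, at about 3 N sideways, and I shifted 1–3 mm to clear that. The collar stopped it about 3.5 mm lower than A's, at a net +6.8 N, and an extra 0.5 mm of command gave no travel. Only then did I let go.

**Last checks:**
- **Seating:** the brass tip shows in the sleeve's mouth at (525.0, 157.5), which agrees with my measured post axis of (525, 157.3). Just before release, the side view showed no gap at the collar.
- **Lock:** the trigger's top face is about 80 mm from the hinge (82 when let go, 93 when squeezed), so the pin should be locked. I did not test it by tugging.
- **Surroundings:** the guard lies parallel to the stirrer's front and the robot is clear. The jar and beakers look unmoved, but I checked that by eye only.

**Disagreements:**
- The red blob's centroid gave 77 mm instead of 80, because it includes the trigger's outer face.
- The grip closed to 35.6 mm, against 37 mm expected at the trigger stop.
- The sleeve found its fit about 2–3 mm further in y than my camera-based target.

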